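Make up two metalsmith's kits

TASK

Make up the two kits from the stock on the bench: the copper sleeve, the wooden file handle and the small jar go in the green tray, the brass ring and the steel doming stake in the blue tray, each standing upright on the floor of a compartment of its own, in whichever order you like. Leave the dark steel sleeve, the flask and the block of punches alone.

Things in the scene. Friction and masses are not known exactly. Their poses are not given: they have to be found in the camera images.
- green_tray: Kit tray 1: shallow open green tray, fixed to the bench, 166 mm long (its y axis) by 62 mm (its x axis), with three compartments in one row along y, each 54 mm (x) by 50 mm (y) inside, centred at x = 0 and y = -54, 0 and 54 mm in the tray's frame. Floor 4 mm thick; rims and dividers 4 mm thick, their tops 14 mm above the bench. Origin at the centre of its underside, z up.
- blue_tray: Kit tray 2: shallow open blue tray, fixed to the bench, 112 mm long (its y axis) by 62 mm (its x axis), with two compartments in one row along y, each 54 mm (x) by 50 mm (y) inside, centred at x = 0 and y = -27 and 27 mm in the tray's frame. Floor 4 mm thick; rims and dividers 4 mm thick, their tops 14 mm above the bench. Origin at the centre of its underside, z up.
- copper_sleeve: copper square sleeve standing on end: a square tube 30 x 30 mm outside, 3 mm walls, 42 mm high, open at both ends, flat sides square to its x and y axes, about 120 g. Origin at the centre of its underside, z up. Loose.
- file_handle: turned dark-brown wooden file handle standing on its butt, 74 mm high: straight, 32 mm in diameter from 4 to 48 mm up, then tapering to 22 mm at 60 mm, with an 18 mm brass ferrule on top, about 50 g. Origin at the centre of its underside, z up. Loose.
- jar: small round jar of brown glass with a white lid, standing, 46 mm high, 35 mm in diameter (lid 36 mm, the top 12 mm), about 80 g. Origin at the centre of its underside, z up. Loose.
- brass_ring: round brass ring (short tube) standing on end, 36 mm outside diameter, 27 mm bore, 42 mm high, about 140 g. Origin at the centre of its underside, z up. Loose.
- stake: steel doming stake standing on its foot, 56 mm high: foot 34 mm in diameter and 10 mm high, 18 mm neck, then a head 26 mm in diameter that is straight from 24 to 44 mm up and domed above, about 220 g. Origin at the centre of its underside, z up. Loose.
- dark_sleeve: spare square sleeve of dark steel, same shape and size as the copper one (30 x 30 x 42 mm), standing among the stock; in neither kit. Origin at the centre of its underside, z up. Loose.
- flask: bystander: stainless-steel vacuum flask standing upright on the right of the bench, 68 mm in diameter, 177 mm high, 500 g. Origin at the centre of its underside, z up. Loose.
- punch_block: bystander: pale wooden block 80 x 80 x 45 mm, fixed at the right of the trays, holding nine upright steel punches with ball heads, up to 92 mm high in all. Origin at the centre of its underside, z up.
Mind the look-alikes: they are no part of the job. Leave any pink or purple look-alike of the stake alone.

How it is judged:
At the end, for the whole second after the job is handed in: Each of the five stands in its tray: origin within the inner rims, under 8 mm above the tray's underside (on the floor of its own compartment), within 0.12 rad of upright, released, slower than 20 mm/s. Dark sleeve and flask upright (0.12 rad), within 20 mm of their start (x of copper_sleeve in the frame of green_tray between -0.027 and 0.027 m and y of copper_sleeve in the frame of green_tray between -0.083 and 0.083 m and z of copper_sleeve in the frame of green_tray between 0 and 0.008 m and angle between each of copper_sleeve, file_handle, jar, brass_ring, stake, dark_sleeve, flask's own z axis and vertical below 0.12 rad and linear speed of each of copper_sleeve, file_handle, jar, brass_ring, stake below 0.02 m/s and contact force between each of copper_sleeve, file_handle, jar, brass_ring, stake and the fingers below 0.1 N and x of file_handle in the frame of green_tray between -0.027 and 0.027 m and y of file_handle in the frame of green_tray between -0.083 and 0.083 m and z of file_handle in the frame of green_tray between 0 and 0.008 m and x of jar in the frame of green_tray between -0.027 and 0.027 m and y of jar in the frame of green_tray between -0.083 and 0.083 m and z of jar in the frame of green_tray between 0 and 0.008 m and x of brass_ring in the frame of blue_tray between -0.027 and 0.027 m and y of brass_ring in the frame of blue_tray between -0.056 and 0.056 m and z of brass_ring in the frame of blue_tray between 0 and 0.008 m and x of stake in the frame of blue_tray between -0.027 and 0.027 m and y of stake in the frame of blue_tray between -0.056 and 0.056 m and z of stake in the frame of blue_tray between 0 and 0.008 m and distance of each of dark_sleeve, flask from where it was at the start of the episode below 0.02 m); the robot touches nothing.
It fails at once if the spare dark sleeve is shifted by more than 20 mm (distance of dark_sleeve from where it was at the start of the episode above 0.02 m).
It fails at once if the flask is shifted by more than 20 mm or tipped (distance of flask from where it was at the start of the episode above 0.02 m or angle between flask's own z axis and vertical above 0.2 rad).
It fails at once if the block of punches is struck with more than 5 N (contact force between punch_block and anything else above 5 N).
It also fails if it takes over 115 s, if anything falls off the work surface, if the arm or the gripper's body presses on something with over 40 N, if the wrist force passes 120 N, or if a joint passes its speed limit or range.

ROBOT

A 7-joint arm with a two-finger parallel gripper is mounted at the origin on the work surface. World frame = base frame: x ahead of the robot, y to its left, z up, the work surface at z = 0. Lengths are in m, angles in rad, forces in N, time in s.
With the tool pointing down it reaches from about 0.425 to 0.875 m from the base axis. Payload 4.7 kg.
Tool frame: the origin (TCP) lies midway between the tips of the shut fingers; the grasp point (between the pads) lies 19 mm behind it; z points along the fingers, y is the line along which they close (so a half turn about z gives the same grasp; the last joint's range is limited). The gripper opens to 87 mm and grips with 3 to 60 N. Pads are 19 mm wide; open, the fingers measure 117 mm over their backs; the gripper's body (75 mm by 190 mm) begins 51 mm behind the grasp point.
Start: joints at [1.189, 0.321, -0.07, 1.45, 0.023, 1.371, -0.057], TCP at [0.251, -0.6, 0.223] pointing down, gripper open.
Joint ranges: [-2.86, 2.86], [-0.3, 2.09], [-1.38, 1.24], [0.06, 2.45], [-1.56, 4.7], [0.09, 2.05], [-2.69, 2.69]. Speed limits (rad/s): [2.57, 2.57, 3.14, 3.14, 3.14, 3.14, 3.14].

INTERFACE

Orientations are given as a rotation vector (axis times angle).
In Python, from bench import ctrl gives the robot as it stands. The module is installed in compiled form; this text tells all that it offers.
- The arm moves only by the shell command python3 -m handwheel 'ROWS' [FORCE]. ROWS is JSON, a list of rows, each a list of 7 numbers: the finger opening in m, from 0 to 0.087, then the shift along the tool's x, y, z in m, then the turn, a rotation vector about the tool's x, y, z in degrees. A call has 1 to 12 rows; each row shifts and turns the commanded pose from where the row before left it, along the tool's axes as they then stand; what a row does not reach is not made up. A row lasts 1/8 s, in which the tool goes at most 62.5 mm and 10.7 degrees, less where a joint would pass 70% of its speed; a pose out of reach is approached as far as the arm can. A call is refused whole if a number of a shift passes 0.0625 or a number of a turn 10.7, either way. A call with a gripper value outside its range is refused whole. The fingers move at their own pace and stop on an object; FORCE is the grip in N (left out, the last holds). Time passes only in rows, so rows that do not move let the fingers close. It gives the time, the measured TCP pose, the force, the opening and the grip force at its end, in the units of the state.
- ctrl.get_state(): the state, without advancing time (a new reading comes with each control period).
- ctrl.get_image(name): name is "scene" or "top" or "wrist"; returns (picture, depth): 384x512x3 uint8, blue, green, red; 384x512 float32, m along the optical axis (not along the pixel's ray), 0 where there is no reading.
- ctrl.camera_info(name): a dict with "intrinsics" (3x3 intrinsics, pixels), "R" (3x3) and "t" (3): a world point X has camera coordinates R X + t. Camera axes: x right, y down, z forward; pixel columns grow to the right and rows downward; lengths in m; the calibration is good to about 2 mm. A picture is of the moment at which its call begins: read the wrist's pose just before it. camera_info takes no time and is no camera call; for the wrist camera it gives the pose at the moment of the call.
- ctrl.close_job(): hands the job in; it is judged then, once.
The state is a dict: "time": time; "joint_positions": joint angles; "qd": joint speeds; "joint_torque": joint torques, N m; "position": TCP position; "tool_rot": TCP orientation; "ft_force": force on the tool from outside, world axes, zero at the start; "torque": the same for the moment, N m; "grip_width": opening from 0.0 (shut) to 1.0 (fully open); "grip_force": force on a finger pad.
Only numpy, scipy, OpenCV 4.12 (cv2) and the standard library are available. Lean on these libraries where they do the work, as an engineer would, in place of code of your own. Each camera call takes 0.05 s, during which the arm holds its last target. There are 200 camera calls.

## Working session

There is one attempt and no reset: what is moved stays moved. The work goes in short steps, Python scripts to look and compute and a shell command to move; the robot and the scene stay as the last step left them, time stands still between calls to the robot, and variables do not carry over. Pictures are saved under pics/ and viewed, at most 14 in all, crops included, and the job is handed in when it is done.

```bash
mkdir -p pics; ls
cat > h.py <<'E'
import numpy as np, cv2
from bench import ctrl
def save(n):
    ci=ctrl.camera_info(n); im,d=ctrl.get_image(n)
    np.savez(f'{n}.npz',im=im,d=d,K=ci['intrinsics'],R=ci['R'],t=ci['t']); return im,d
def load(n):
    z=np.load(f'{n}.npz'); return z
def world(z,u,v,d=None):
    d=z['d'][int(round(v)),int(round(u))] if d is None else d
    c=np.linalg.inv(z['K'])@np.array([u,v,1])*d
    return z['R'].T@(c-z['t'])
def cloud(z):
    h,w=z['d'].shape; u,v=np.meshgrid(np.arange(w),np.arange(h))
    c=np.stack([u,v,np.ones_like(u)],-1)@np.linalg.inv(z['K']).T*z['d'][...,None]
    return (c-z['t'])@z['R']
E
python3 - <<'E'
from h import *
for n in('scene','top'):
    im,d=save(n); cv2.imwrite(f'pics/{n}0.png',im); z=load(n)
    print(n,z['K'][0,0],-z['R'].T@z['t'],(d>0).mean())
s=ctrl.get_state();print(s['time'],s['position'],s['tool_rot'],s['grip_width'])
E
```

```text
pics
scene 427.58301603944574 [1.04195205 0.76954443 0.65845486] 0.9958648681640625
top 497.10730319697507 [ 0.2301143  -0.03659539  1.41200698] 0.99609375
0.1 [ 0.25037131 -0.59931807  0.22159498] [-3.07867022e+00 -6.17412733e-01  6.66526958e-04] 1.0023707255817198
```

View pics/scene0.png

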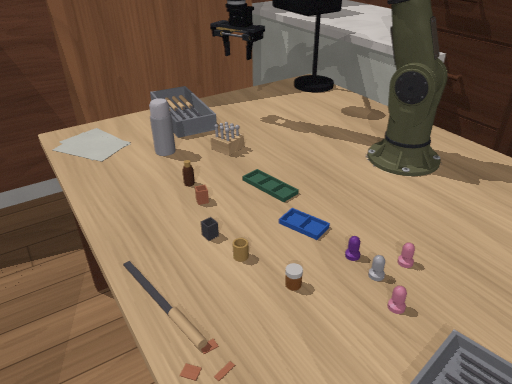

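View pics/top0.png

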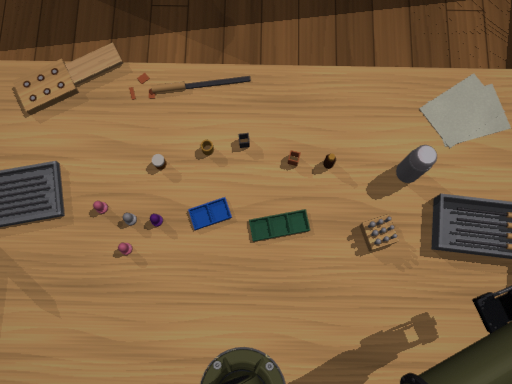

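Top view: jar (159,161), brass ring (207,148), dark sleeve (244,140), copper sleeve (294,158), file handle (330,161), blue tray (210,214), green tray (279,226), flask (415,165), punches (380,233). There are four stake shapes: grey (129,218), purple (156,220), pink (100,207) and pink (125,248). The grey one fits "steel". I'll confirm it in a crop.

Run:
```python
from h import *
zt,zs=load('top'),load('scene')
cv2.imwrite('pics/c1.png',np.vstack([cv2.resize(zt['im'][180:270,80:240],(800,450)[:2],interpolation=cv2.INTER_CUBIC)]))
cv2.imwrite('pics/c2.png',cv2.resize(zt['im'][120:180,140:350],(800,229),interpolation=cv2.INTER_CUBIC))
P=cloud(zt);S=cloud(zs)
print('bench z',np.median(P[80:280,100:400,2]),np.median(S[200:300,150:300,2]))
names={'jar':(159,161),'ring':(207,148),'dark':(244,140),'copper':(294,158),'handle':(330,161),'stake':(129,218),'purple':(156,220),'pinkA':(100,207),'pinkB':(125,248),'flask':(415,165)}
for n,(u,v) in names.items():
    ctr=world(zt,u,v)
    for N,Q in(('top',P),('scn',S)):
        m=(np.hypot(Q[...,0]-ctr[0],Q[...,1]-ctr[1])<.04)&(Q[...,2]>.012)
        q=Q[m]
        if len(q)<5: print(n,N,len(q));continue
        zm=np.percentile(q[:,2],97); tq=q[q[:,2]>zm-.006]
        # bounding circle of footprint seen
        (c,r)=cv2.minEnclosingCircle(tq[:,:2].astype(np.float32)); R=cv2.minAreaRect(tq[:,:2].astype(np.float32))
        print(n,N,len(q),'z97 %.4f'%zm,'circ',np.round(c,4),round(r,4),'mean',np.round(tq[:,:2].mean(0),4),'rect',np.round(R[1],3),round(R[2],1),'full',np.round(q[:,:2].min(0),3),np.round(q[:,:2].max(0),3))
hsv=cv2.cvtColor(zt['im'],cv2.COLOR_BGR2HSV)
for n,lo,hi in(('green',(60,120,30),(95,255,200)),('blue',(100,180,60),(120,255,255))):
    for N,z,Q in(('top',zt,P),('scn',zs,S)):
        hs=cv2.cvtColor(z['im'],cv2.COLOR_BGR2HSV)
        m=cv2.inRange(hs,lo,hi)>0
        nl,l,st,_=cv2.connectedComponentsWithStats(m.astype(np.uint8)); k=1+st[1:,4].argmax(); m=l==k
        q=Q[m]; R=cv2.minAreaRect(q[:,:2].astype(np.float32))
        b=cv2.boxPoints(R)
        print(n,N,m.sum(),'ctr',np.round(R[0],4),np.round(R[1],4),R[2],'z',np.round(np.percentile(q[:,2],[5,50,95]),4),'long axis',)
```

```text
bench z 0.0004825437491316597 -0.0002586247380906894
jar top 160 z97 0.0505 circ [0.6269 0.2583] 0.0181 mean [0.6274 0.2578] rect [0.034 0.032] 1.2 full [0.609 0.239] [0.644 0.274]
jar scn 357 z97 0.0473 circ [0.6305 0.2584] 0.0189 mean [0.6312 0.2593] rect [0.035 0.033] 89.0 full [0.614 0.241] [0.648 0.278]
ring top 111 z97 0.0464 circ [0.6741 0.1199] 0.0183 mean [0.6725 0.1186] rect [0.031 0.032] 0.8 full [0.657 0.102] [0.691 0.137]
ring scn 269 z97 0.0424 circ [0.6776 0.1221] 0.0197 mean [0.6785 0.1223] rect [0.033 0.037] 2.2 full [0.662 0.103] [0.696 0.14 ]
dark top 99 z97 0.0456 circ [0.6984 0.0117] 0.0193 mean [0.6989 0.0111] rect [0.031 0.029] 1.2 full [ 0.679 -0.003] [0.715 0.027]
dark scn 260 z97 0.0422 circ [0.7014 0.0128] 0.0212 mean [0.7018 0.0153] rect [0.032 0.035] 5.9 full [ 0.684 -0.004] [0.718 0.033]
copper top 97 z97 0.0453 circ [ 0.6474 -0.1332] 0.0209 mean [ 0.647  -0.1347] rect [0.03  0.031] 76.3 full [ 0.629 -0.151] [ 0.664 -0.116]
copper scn 185 z97 0.0427 circ [ 0.6495 -0.1311] 0.0195 mean [ 0.6498 -0.1312] rect [0.034 0.03 ] 75.4 full [ 0.633 -0.151] [ 0.668 
[... 1145 characters left out ...]
ct [0.018 0.019] 56.5 full [0.362 0.322] [0.39  0.349]
pinkB scn 217 z97 0.0544 circ [0.3797 0.3403] 0.0111 mean [0.3812 0.3413] rect [0.016 0.021] 32.7 full [0.368 0.328] [0.394 0.354]
flask top 841 z97 0.1794 circ [ 0.6144 -0.4645] 0.0257 mean [ 0.6122 -0.4626] rect [0.049 0.037] 33.4 full [ 0.582 -0.486] [ 0.637 -0.432]
flask scn 669 z97 0.1757 circ [ 0.6194 -0.4641] 0.0273 mean [ 0.6176 -0.4556] rect [0.053 0.033] 67.4 full [ 0.588 -0.485] [ 0.637 -0.428]
green top 1142 ctr [ 0.3625 -0.1039] [0.2474 0.1644] 6.661703109741211 z [-0.      0.0049  0.0153] long axisTraceback (most recent call last):
  File "<stdin>", line 23, in <module>
ValueError: attempt to get argmax of an empty sequence
```

View pics/c1.png

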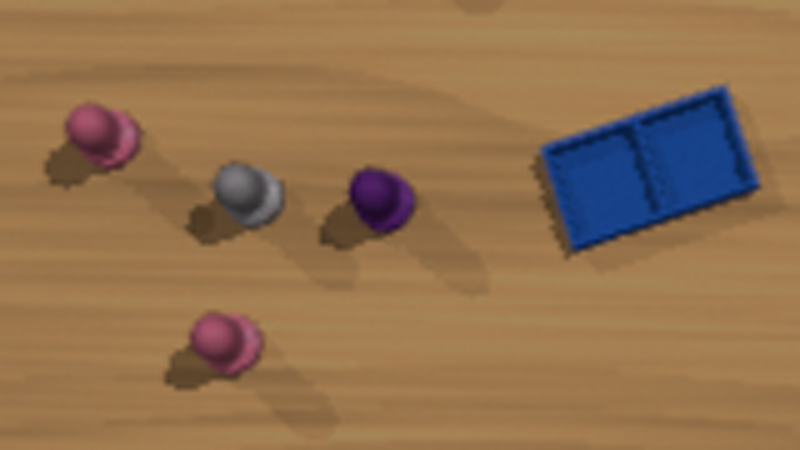

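View pics/c2.png

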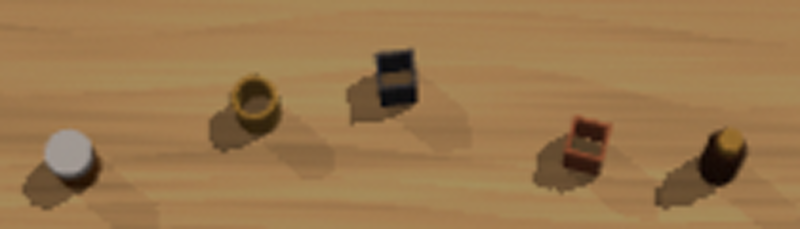

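Crop check: the grey stake is at crop (240,190), full-image (128,218). It is the only grey one, with purple at (380,200) and pinks at (95,130) and (220,340). Crop 2 shows jar, ring, dark sleeve, copper sleeve and handle from left to right. Next I'll measure the trays in both views and take wrist-camera views near the trays.

Run:
```python
from h import *
for n in('top','scene'):
    z=load(n);Q=cloud(z);hs=cv2.cvtColor(z['im'],cv2.COLOR_BGR2HSV).astype(int)
    H,S,V=hs[...,0],hs[...,1],hs[...,2]
    for c,lo,hi,box in(('green',45,98,(188,128)[0:2]),('blue',100,125,None)):
        m=((H>=lo)&(H<=hi)&(S>90)&(V>20)).astype(np.uint8)
        reg=np.zeros_like(m)
        x={'top':{'green':(240,315,200,250),'blue':(180,240,190,240)},'scene':{'green':(235,305,165,205),'blue':(272,336,203,242)}}[n][c]
        reg[x[2]:x[3],x[0]:x[1]]=1; m*=reg
        # intersect pixel rays with rim plane 0.014 for mask outline, fit rect
        v,u=np.nonzero(m); ray=np.stack([u,v,np.ones_like(u)],-1)@np.linalg.inv(z['K']).T@z['R']; o=-z['R'].T@z['t']
        p=o+ray*((.014-o[2])/ray[:,2])[:,None]
        R=cv2.minAreaRect(p[:,:2].astype(np.float32)*1000)
        print(n,c,m.sum(),'ctr',np.round(R[0],1),'size',np.round(R[1],1),'ang',round(R[2],1),'z pct',np.round(np.percentile(Q[m>0][:,2],[3,25,50,75,97])*1000,1))
        print('  corners',np.round(cv2.boxPoints(R),0).tolist())
s=ctrl.get_state(); from scipy.spatial.transform import Rotation as Ro
print(np.round(Ro.from_rotvec(s['tool_rot']).as_matrix(),3)); z=ctrl.camera_info('wrist'); print(-z['R'].T@z['t'],z['R'],z['intrinsics'][0,0])
```

```text
top green 1176 ctr [449.3 -93. ] size [ 59.1 161.3] ang 11.9 z pct [-1.   2.9  5.   8.1 16.9]
  corners [[404.0, -20.0], [437.0, -178.0], [495.0, -166.0], [462.0, -8.0]]
top blue 845 ctr [480.1 105.3] size [ 62.7 111. ] ang 20.1 z pct [-1.3  2.8  5.3  9.4 17. ]
  corners [[432.0, 147.0], [470.0, 42.0], [529.0, 64.0], [490.0, 168.0]]
scene green 727 ctr [461.  -82.2] size [ 67.9 171.3] ang 12.1 z pct [ 1.8  3.6  5.6 10.4 14.6]
  corners [[410.0, -6.0], [446.0, -173.0], [512.0, -159.0], [476.0, 9.0]]
scene blue 862 ctr [489.5 111.5] size [ 75.7 117.2] ang 20.4 z pct [ 1.4  3.5  5.4 11.5 14.9]
  corners [[434.0, 153.0], [474.0, 43.0], [545.0, 70.0], [505.0, 180.0]]
[[ 0.923  0.386 -0.001]
 [ 0.386 -0.923  0.002]
 [-0.    -0.002 -1.   ]]
[ 0.32160441 -0.56991092  0.38309755] [[ 0.38549806 -0.92270813 -0.00097435]
 [-0.88593516 -0.37042941  0.27910742]
 [-0.25789561 -0.10673216 -0.96025939]] 327.79492069772687
```

```bash
python3 -m handwheel '[[0.06,0.04,-0.028,0,0,0,0],[0.06,0.04,-0.028,0,0,0,0],[0.06,0.04,-0.028,0,0,0,0],[0.06,0.04,-0.028,0,0,0,0],[0.06,0.04,-0.028,0,0,0,0],[0.06,0.04,-0.028,0,0,0,0],[0.06,0.04,-0.028,0,0,0,0],[0.06,0.04,-0.028,0,0,0,0],[0.06,0.04,-0.028,0,0,0,0],[0.06,0.04,-0.028,0,0,0,0],[0.06,0.04,-0.028,0,0,0,0]]' 10
python3 -m handwheel '[[0.06,0,0,0,0,0,-9],[0.06,0,0,0,0,0,-9],[0.06,0,0,0,0,0,-9],[0.06,0,0,0,0,0,-9],[0.06,0,0,0,0,0,-9],[0.06,0,0,0,0,0,-9],[0.06,0,0,0,0,0,0]]'
cat >> h.py <<'E'
from scipy.spatial.transform import Rotation as Ro
def tool():
    s=ctrl.get_state(); M=Ro.from_rotvec(s['tool_rot']).as_matrix()
    return s,M,np.degrees(np.arctan2(M[1,0],M[0,0]))
def go(x,y,z,yaw=None):
    """print shift in tool axes (as they stand after the turn)"""
    s,M,yw=tool(); d=np.array([x,y,z])-s['position']
    t=0 if yaw is None else (yw-yaw+180)%360-180
    M2=M@Ro.from_rotvec([0,0,np.radians(t)]).as_matrix()
    print('t%.1f pos'%s['time'],np.round(s['position'],4),'yaw %.1f'%yw,'shift now-axes',np.round(M.T@d,4),'after-turn',np.round(M2.T@d,4),'turn z %.1f'%t,'tilt',np.round(M[2,:2],3),'w %.3f F %.1f'%(s['grip_width']*.087,s['grip_force']))
E
python3 - <<'E'
from h import *
go(.55,-.14,.22,77); im,d=save('wrist'); cv2.imwrite('pics/w1.png',im)
E
```

```text
time: 1.48
position: [0.5382, -0.1446, 0.2222]
tool_rot: [3.08, 0.617, -0.001]
ft_force: [0.2, -0.7, 0.4]
grip_width: 0.689
grip_force: 0.0
time: 2.35
position: [0.5375, -0.1459, 0.2221]
tool_rot: [-2.465, -1.946, 0.001]
ft_force: [-0.7, -0.7, -0.1]
grip_width: 0.688
grip_force: 0.0
t2.4 pos [ 0.5375 -0.1459  0.2221] yaw 76.6 shift now-axes [0.0086 0.0107 0.0021] after-turn [0.0086 0.0108 0.0021] turn z -0.4 tilt [ 0.    -0.001] w 0.060 F 0.0
```

View pics/w1.png

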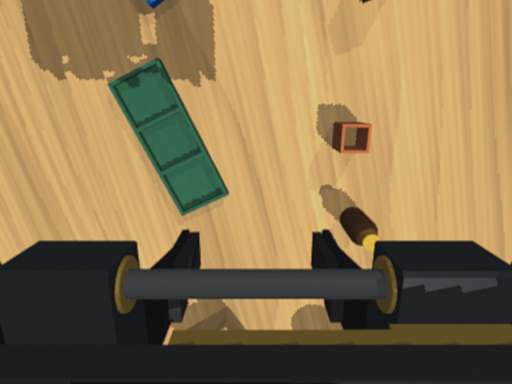

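The wrist view shows the green tray with rim corners (109,83), (158,59), (228,193), (183,213), the copper sleeve top at (334–371,123–153), and the handle with its ferrule at (371,242).

```bash
cat >> h.py <<'E'
def plane(z,pts,h):
    o=-z['R'].T@z['t']; r=np.c_[np.array(pts,float),np.ones(len(pts))]@np.linalg.inv(z['K']).T@z['R']
    return (o+r*((h-o[2])/r[:,2])[:,None])[:,:2]
def obj(z,x,y,r=.035,zmin=.012,band=.006):
    Q=cloud(z); q=Q[(np.hypot(Q[...,0]-x,Q[...,1]-y)<r)&(Q[...,2]>zmin)&(z['d']>0)&(Q[...,2]<.1)]
    zm=np.percentile(q[:,2],97); t=q[q[:,2]>zm-band][:,:2].astype(np.float32)
    c,R=cv2.minEnclosingCircle(t); A=cv2.minAreaRect(t)
    print('n',len(q),'ztop %.4f'%zm,'circ',np.round(c,4),round(R,4),'rect',np.round(A[0],4),np.round(A[1],4),round(A[2],1),'range',np.round(q[:,:2].min(0),4),np.round(q[:,:2].max(0),4))
E
python3 - <<'E'
from h import *
z=load('wrist')
p=plane(z,[(109,83),(158,59),(228,193),(183,213)],.014)
print('green',np.round(p,4).tolist(),p.mean(0),np.round(np.linalg.norm(p-np.roll(p,1,0),axis=1),4)); 
d=(p[0]+p[1]-p[2]-p[3]);print('yaw',np.degrees(np.arctan2(-d[0],d[1])))
p=plane(z,[(334,124),(369,123),(372,152),(335,152)],.042);print('copper',p.mean(0),np.linalg.norm(p-np.roll(p,1,0),axis=1))
print('handle',plane(z,[(371,242)],.074)); obj(z,.648,-.132); obj(z,.64,-.236)
Q=cloud(z); print('rim z',np.round([np.median(Q[v-1:v+2,u-1:u+2,2]) for u,v in[(134,71),(161,131),(197,174),(270,100)]],4))
E
```

```text
green [[0.4078, -0.0177], [0.4661, -0.0072], [0.5003, -0.1652], [0.4417, -0.1767]] [ 0.45396101 -0.09169361] [0.1626 0.0593 0.1617 0.0597]
yaw 12.124574175084817
copper [ 0.64456057 -0.13079767] [0.0287907  0.03561703 0.03023455 0.03864151]
handle [[ 0.63866165 -0.23451386]]
n 799 ztop 0.0423 circ [ 0.6475 -0.1318] 0.0207 rect [ 0.648  -0.1316] [0.0296 0.0309] 76.4 range [ 0.6296 -0.1491] [ 0.6663 -0.1138]
n 1024 ztop 0.0741 circ [ 0.6385 -0.2344] 0.0095 rect [ 0.6376 -0.2334] [0.0179 0.0157] 50.3 range [ 0.623  -0.2469] [ 0.6532 -0.2185]
rim z [ 0.0131  0.0033  0.0035 -0.0012]
```

```bash
python3 -c "
from h import *
go(.6385,-.2345,.10)"
```

```text
t2.4 pos [ 0.5376 -0.1459  0.2222] yaw 76.5 shift now-axes [-0.0626  0.1189  0.1221] after-turn [-0.0626  0.1189  0.1221] turn z 0.0 tilt [ 0.    -0.001] w 0.060 F 0.0
```

```bash
python3 -m handwheel '[[0.06,-0.0157,0.0297,0.0305,0,0,0],[0.06,-0.0157,0.0297,0.0305,0,0,0],[0.06,-0.0157,0.0297,0.0305,0,0,0],[0.06,-0.0157,0.0297,0.0305,0,0,0],[0.06,0,0,0,0,0,0]]'; python3 -c "
from h import *
go(.6385,-.2345,.018); save('wrist'); obj(load('wrist'),.64,-.236)"
```

```text
time: 3.02
position: [0.6373, -0.236, 0.0958]
tool_rot: [-2.465, -1.939, 0.006]
ft_force: [-0.8, 1.2, -0.4]
grip_width: 0.69
grip_force: 0.0
t3.0 pos [ 0.6373 -0.236   0.0958] yaw 76.4 shift now-axes [0.0017 0.0013 0.0778] after-turn [0.0017 0.0013 0.0778] turn z 0.0 tilt [ 0.001 -0.007] w 0.060 F 0.0
n 2404 ztop 0.0978 circ [ 0.6405 -0.2335] 0.0344 rect [ 0.6399 -0.2359] [0.0203 0.0669] 77.2 range [ 0.6064 -0.252 ] [ 0.6747 -0.2185]
```

```bash
python3 -m handwheel '[[0.06,0.0015,0.001,0.025,0,0,0],[0.06,0,0,0.025,0,0,0],[0.06,0,0,0.025,0,0,0],[0.06,0,0,0,0,0,0],[0.02,0,0,0,0,0,0],[0.02,0,0,0,0,0,0],[0.02,0,0,0,0,0,0],[0.02,0,0,0,0,0,0],[0.02,0,0,0,0,0,0]]' 15; python3 -c "
from h import *
go(.6385,-.2345,.018)"
```

```text
time: 4.2
position: [0.6405, -0.2333, 0.0262]
tool_rot: [2.464, 1.948, 0.0]
ft_force: [-2.0, -0.6, 4.4]
grip_width: 0.362
grip_force: 15.0
t4.2 pos [ 0.6405 -0.2333  0.0262] yaw 76.7 shift now-axes [-0.0016 -0.0017  0.0082] after-turn [-0.0016 -0.0017  0.0082] turn z 0.0 tilt [-0.     0.001] w 0.031 F 15.0
```

```bash
python3 -m handwheel '[[0.02,0,0,-0.03,0,0,0],[0.02,0,0,-0.035,0,0,0],[0.02,0,0,-0.035,0,0,-8.4],[0.02,0,0,0,0,0,-8.4],[0.02,0,0,0,0,0,-8.4],[0.02,0,0,0,0,0,0]]'; python3 -c "
from h import *
go(.4653,-.1443,.120,102)"
```

```text
time: 4.95
position: [0.64, -0.2333, 0.1251]
tool_rot: [-1.981, -2.437, 0.0]
ft_force: [0.9, -0.6, 0.1]
grip_width: 0.363
grip_force: 15.0
t5.0 pos [ 0.64   -0.2333  0.1251] yaw 101.8 shift now-axes [ 0.1227 -0.1529  0.0052] after-turn [ 0.1233 -0.1524  0.0052] turn z -0.2 tilt [ 0.001 -0.   ] w 0.032 F 15.0
```

```bash
python3 -m handwheel '[[0.02,0.0245,-0.0306,0,0,0,0],[0.02,0.0245,-0.0306,0,0,0,0],[0.02,0.0245,-0.0306,0,0,0,0],[0.02,0.0245,-0.0306,0,0,0,0],[0.02,0.0245,-0.0306,0,0,0,0],[0.02,0,0,0,0,0,0]]'; python3 -c "
from h import *
go(.4653,-.1443,.031,102);im,d=save('wrist');cv2.imwrite('pics/w2.png',im)"
```

```text
time: 5.7
position: [0.463, -0.1439, 0.1252]
tool_rot: [-1.982, -2.437, 0.004]
ft_force: [0.2, -0.0, -0.0]
grip_width: 0.363
grip_force: 15.0
t5.7 pos [ 0.463  -0.1439  0.1252] yaw 101.8 shift now-axes [-0.0008  0.0023  0.0942] after-turn [-0.0008  0.0023  0.0942] turn z -0.2 tilt [-0.001 -0.002] w 0.032 F 15.0
```

View pics/w2.png

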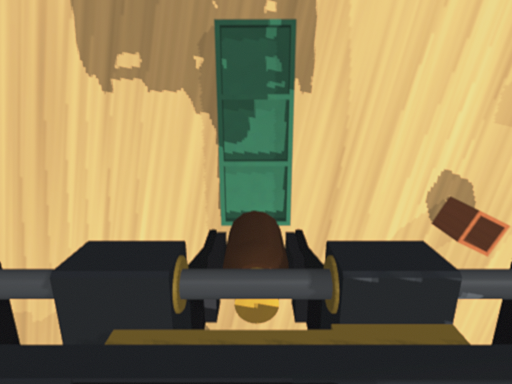

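The view shows the handle held at (255,240), with tray rim corners at (215,20), (296,20), (290,224), (221,224) and the copper sleeve at the right.

```bash
python3 - <<'E'
from h import *
z=load('wrist')
p=plane(z,[(215,20),(296,20),(290,224),(221,224)],.014)
print('green',np.round(p,4).tolist(),p.mean(0),np.round(np.linalg.norm(p-np.roll(p,1,0),axis=1),4)); 
d=(p[0]+p[1]-p[2]-p[3]);print('yaw',np.degrees(np.arctan2(-d[0],d[1])))
E
python3 -m handwheel '[[0.02,0,0.001,0.03,0,0,0],[0.02,0,0,0.03,0,0,0],[0.02,0,0,0.024,0,0,0],[0.02,0,0,0.004,0,0,0],[0.02,0,0,0,0,0,0]]'; python3 -c "
from h import *
go(.4653,-.1443,.0305,102)"
```

```text
green [[0.4063, -0.0186], [0.4657, -0.0062], [0.4993, -0.166], [0.4393, -0.1786]] [ 0.45264078 -0.0923589 ] [0.1634 0.0607 0.1633 0.0613]
yaw 11.75839973508954
time: 6.38
position: [0.4672, -0.1448, 0.0379]
tool_rot: [1.98, 2.438, 0.001]
ft_force: [-0.0, -0.4, -0.8]
grip_width: 0.359
grip_force: 15.0
t6.4 pos [ 0.4672 -0.1448  0.0379] yaw 101.8 shift now-axes [ 0.0009 -0.0018  0.0074] after-turn [ 0.0009 -0.0018  0.0074] turn z -0.2 tilt [0.    0.001] w 0.031 F 15.0
```

```bash
python3 -m handwheel '[[0.02,0.0005,-0.002,0.004,0,0,0],[0.02,0,0,0.003,0,0,0],[0.02,0,0,0,0,0,0]]'; python3 -c "
from h import *
go(.464,-.145,.0305,102)"
```

```text
time: 6.75
position: [0.4642, -0.1447, 0.0307]
tool_rot: [1.98, 2.439, -0.0]
ft_force: [-0.8, 0.3, -1.2]
grip_width: 0.362
grip_force: 15.0
t6.8 pos [ 0.4642 -0.1447  0.0307] yaw 101.9 shift now-axes [-0.0003 -0.0003  0.0002] after-turn [-0.0003 -0.0003  0.0002] turn z -0.1 tilt [-0.  0.] w 0.031 F 15.0
```

```bash
python3 -m handwheel '[[0.02,0,0,0.0005,0,0,0],[0.035,0,0,0,0,0,0],[0.05,0,0,0,0,0,0],[0.06,0,0,0,0,0,0],[0.06,0,0,0,0,0,0],[0.06,0,0,-0.03,0,0,0],[0.06,0,0,-0.035,0,0,0],[0.06,0,0,-0.035,0,0,0],[0.06,0,0,0,0,0,8.6],[0.06,0,0,0,0,0,8.6],[0.06,0,0,0,0,0,8.6],[0.06,0,0,0,0,0,0]]'; python3 -c "
from h import *
go(.6477,-.1317,.075,76)"
```

```text
time: 8.25
position: [0.4642, -0.1445, 0.1301]
tool_rot: [2.472, 1.938, -0.0]
ft_force: [0.4, 0.8, -0.5]
grip_width: 0.686
grip_force: 0.0
t8.2 pos [ 0.4642 -0.1445  0.1301] yaw 76.2 shift now-axes [0.0563 0.1751 0.055 ] after-turn [0.0568 0.1749 0.055 ] turn z 0.2 tilt [-0.  0.] w 0.060 F 0.0
```

```bash
python3 -m handwheel '[[0.06,0.0113,0.035,0,0,0,0],[0.06,0.0113,0.035,0.005,0,0,0],[0.06,0.0113,0.035,0.015,0,0,0],[0.06,0.0113,0.035,0.015,0,0,0],[0.06,0.0113,0.035,0.015,0,0,0],[0.06,0,0,0,0,0,0],[0.06,0,0,0,0,0,0]]'; python3 -c "
from h import *
go(.6477,-.1317,.018,76)
im,d=save('wrist');cv2.imwrite('pics/w3.png',im)"
```

```text
time: 9.12
position: [0.647, -0.1317, 0.0798]
tool_rot: [-2.472, -1.937, 0.001]
ft_force: [0.1, -0.2, -0.2]
grip_width: 0.689
grip_force: 0.0
t9.1 pos [ 0.647  -0.1317  0.0798] yaw 76.2 shift now-axes [0.0002 0.0007 0.0618] after-turn [0.0002 0.0007 0.0618] turn z 0.2 tilt [-0.    -0.001] w 0.060 F 0.0
```

View pics/w3.png

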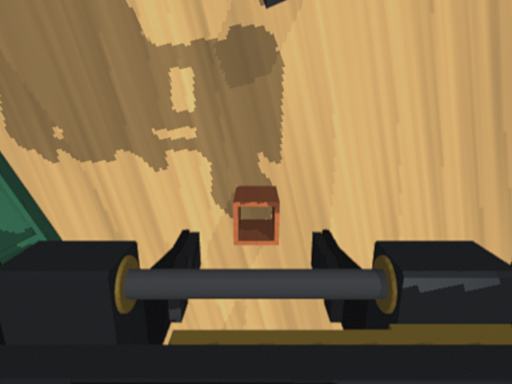

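The sleeve top at (234–279,204–244) is square to the fingers and centred between them.

```bash
python3 -m handwheel '[[0.06,0,0.0005,0.03,0,0,0],[0.06,0,0,0.03,0,0,0],[0.06,0,0,0.003,0,0,0],[0.06,0,0,0,0,0,0],[0.02,0,0,0,0,0,0],[0.02,0,0,0,0,0,0],[0.02,0,0,0,0,0,0],[0.02,0,0,0,0,0,0]]' 20; python3 -m handwheel '[[0.02,0,0,-0.03,0,0,0],[0.02,0,0,-0.04,0,0,0],[0.02,0,0,-0.04,0,0,-8.6],[0.02,0,0,0,0,0,-8.6],[0.02,0,0,0,0,0,-8.6],[0.02,0,0,0,0,0,0]]'; python3 -c "
from h import *
go(.453,-.092,.125,102)"
```

```text
time: 10.18
position: [0.6482, -0.1319, 0.0173]
tool_rot: [2.474, 1.936, -0.0]
ft_force: [-1.0, -0.4, 1.0]
grip_width: 0.341
grip_force: 20.0
time: 10.92
position: [0.6479, -0.132, 0.1267]
tool_rot: [-1.981, -2.437, 0.0]
ft_force: [-0.5, -0.4, -1.1]
grip_width: 0.34
grip_force: 20.0
t10.9 pos [ 0.6479 -0.132   0.1267] yaw 101.8 shift now-axes [ 0.0789 -0.1826  0.0018] after-turn [ 0.0796 -0.1823  0.0018] turn z -0.2 tilt [ 0.    -0.001] w 0.030 F 20.0
```

```bash
python3 -m handwheel '[[0.02,0.0158,-0.0365,0,0,0,0],[0.02,0.0158,-0.0365,0,0,0,0],[0.02,0.0158,-0.0365,0,0,0,0],[0.02,0.0158,-0.0365,0,0,0,0],[0.02,0.0158,-0.0365,0,0,0,0],[0.02,0,0,0,0,0,0],[0.02,0,0,0,0,0,0]]'; python3 -c "
from h import *
go(.453,-.092,.022,102)"
```

```text
time: 11.8
position: [0.4542, -0.0925, 0.1275]
tool_rot: [1.981, 2.436, 0.001]
ft_force: [0.5, 0.3, -1.0]
grip_width: 0.343
grip_force: 20.0
t11.8 pos [ 0.4542 -0.0925  0.1275] yaw 101.8 shift now-axes [ 0.0009 -0.0012  0.1055] after-turn [ 0.0009 -0.0012  0.1055] turn z -0.2 tilt [-0.001  0.001] w 0.030 F 20.0
```

```bash
python3 -m handwheel '[[0.02,0.0008,-0.001,0.035,0,0,0],[0.02,0,0,0.035,0,0,0],[0.02,0,0,0.024,0,0,0],[0.02,0,0,0.006,0,0,0],[0.02,0,0,0.003,0,0,0],[0.02,0,0,0,0,0,0]]'; python3 -c "
from h import *
go(.453,-.092,.0215,102)"
```

```text
time: 12.55
position: [0.4532, -0.0917, 0.0248]
tool_rot: [1.979, 2.438, 0.001]
ft_force: [0.4, -0.6, 0.1]
grip_width: 0.344
grip_force: 20.0
t12.6 pos [ 0.4532 -0.0917  0.0248] yaw 101.9 shift now-axes [-0.0003 -0.0003  0.0033] after-turn [-0.0003 -0.0003  0.0033] turn z -0.1 tilt [-0.001  0.001] w 0.030 F 20.0
```

```bash
python3 -m handwheel '[[0.02,0,0,0.002,0,0,0],[0.02,0,0,0.001,0,0,0],[0.035,0,0,0,0,0,0],[0.05,0,0,0,0,0,0],[0.06,0,0,0,0,0,0],[0.06,0,0,0,0,0,0],[0.06,0,0,-0.035,0,0,0],[0.06,0,0,-0.04,0,0,0],[0.06,0,0,-0.05,0,0,0],[0.06,0,0,-0.06,0,0,0],[0.06,0,0,0,0,0,0]]'; python3 -c "
from h import *
go(.55,.15,.21,102)
im,d=save('wrist');cv2.imwrite('pics/w4.png',im)
Q=cloud(load('wrist'))
obj(load('wrist'),.453,-.092,.03,.02)
"
```

```text
time: 13.92
position: [0.4553, -0.0922, 0.2107]
tool_rot: [1.974, 2.432, 0.003]
ft_force: [-0.7, 0.2, -0.7]
grip_width: 0.687
grip_force: 0.0
t13.9 pos [ 0.4553 -0.0922  0.2107] yaw 101.9 shift now-axes [0.2175 0.1425 0.0004] after-turn [0.2172 0.143  0.0004] turn z -0.1 tilt [-0.006  0.007] w 0.060 F 0.0
n 606 ztop 0.0464 circ [ 0.453  -0.0916] 0.0207 rect [ 0.4529 -0.0917] [0.0299 0.0298] 11.9 range [ 0.4353 -0.1086] [ 0.4704 -0.0743]
```

Copper is seated: top at 46 mm, which is 42 plus the 4 mm floor. Next I'll look at the left side.

```bash
python3 -m handwheel '[[0.06,0.0362,0.0237,0,0,0,0],[0.06,0.0362,0.0237,0,0,0,0],[0.06,0.0362,0.0237,0,0,0,0],[0.06,0.0362,0.0237,0,0,0,0],[0.06,0.0362,0.0237,0,0,0,0],[0.06,0.0362,0.0237,0,0,0,0],[0.06,0,0,0,0,0,0],[0.06,0,0,0,0,0,0]]'
python3 - <<'E'
from h import *
go(.55,.15,.21,102)
im,d=save('wrist');cv2.imwrite('pics/w5.png',im); z=load('wrist')
for a in((.629,.259),(.675,.121),(.461,.332)): obj(z,*a,band=.008)
E
```

```text
time: 14.98
position: [0.5457, 0.1497, 0.2043]
tool_rot: [-1.978, -2.439, 0.004]
ft_force: [-0.4, 0.0, 0.4]
grip_width: 0.691
grip_force: 0.0
t15.0 pos [0.5457 0.1497 0.2043] yaw 101.9 shift now-axes [-0.0006  0.0043 -0.0057] after-turn [-0.0006  0.0043 -0.0057] turn z -0.1 tilt [ 0.    -0.003] w 0.060 F 0.0
n 1465 ztop 0.0466 circ [0.6281 0.2592] 0.0182 rect [0.6279 0.2594] [0.0358 0.0344] 12.3 range [0.6101 0.2414] [0.6456 0.2769]
n 1021 ztop 0.0421 circ [0.6753 0.1217] 0.0181 rect [0.6753 0.1223] [0.0354 0.0349] 10.0 range [0.6571 0.1046] [0.6929 0.1397]Traceback (most recent call last):
  File "<stdin>", line 4, in <module>
  File "h.py", line 31, in obj
    zm=np.percentile(q[:,2],97); t=q[q[:,2]>zm-band][:,:2].astype(np.float32)
    return _quantile_unchecked(
        a, q, axis, out, overwrite_input, method, keepdims, weights)
    return _ureduce(a,
                    func=_quantile_ureduce_func,
    ...<5 lines>...
                    overwrite_input=overwrite_input,
                    method=method)
    r = func(a, **kwargs)
    result = _quantile(arr,
                       quantiles=q,
    ...<2 lines>...
                       out=out,
                       weights=wgt)
    slices_having_nans = np.isnan(arr[-1, ...])
                                  ~~~^^^^^^^^^
IndexError: index -1 is out of bounds for axis 0 with size 0
```

View pics/w5.png

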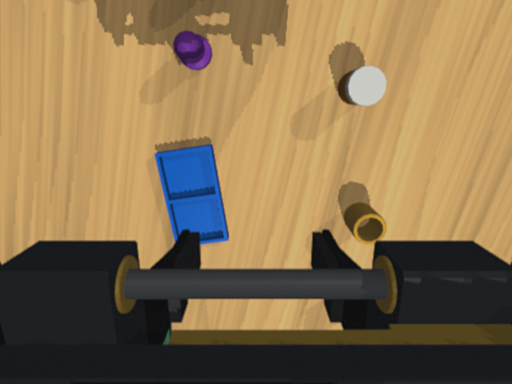

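The view shows the jar lid at (366,86), the ring at (369,228), purple at (192,50), and blue tray rim corners at (155,154), (212,145), (228,240).

Run:
```python
from h import *
z=load('wrist')
p=plane(z,[(155.5,154),(212,145),(228,240)],.014)
d=p[1]-p[2]
print('blue',p.tolist(),'ctr',(p[0]+p[2])/2,np.linalg.norm(np.diff(p,axis=0),axis=1),'yaw',np.degrees(np.arctan2(-d[0],d[1])))
go(.628,.259,.085,112)
```

```text
blue [[0.435784531153783, 0.14791709530903008], [0.4938199896716236, 0.17007687391382298], [0.5307997444635425, 0.06525673812672209]] ctr [0.48329214 0.10658692] [0.06212222 0.11115198] yaw 19.432458091739047
t15.0 pos [0.546  0.1489 0.2048] yaw 101.8 shift now-axes [0.0911 0.1031 0.1195] after-turn [0.0714 0.1175 0.1195] turn z -10.2 tilt [-0.001 -0.002] w 0.060 F 0.0
```

```bash
python3 -m handwheel '[[0.06,0.023,0.0262,0.02,0,0,0],[0.06,0.023,0.0262,0.035,0,0,0],[0.06,0.023,0.0262,0.035,0,0,0],[0.06,0.023,0.0262,0.035,0,0,0],[0.06,0,0,0,0,0,0],[0.06,0,0,0,0,0,0]]'; python3 -c "
from h import *
go(.628,.259,.0185)"
```

```text
time: 15.78
position: [0.6306, 0.2601, 0.0813]
tool_rot: [1.981, 2.437, -0.001]
ft_force: [0.4, -0.4, 0.6]
grip_width: 0.69
grip_force: 0.0
t15.8 pos [0.6306 0.2601 0.0813] yaw 101.8 shift now-axes [-0.0005 -0.0027  0.0628] after-turn [-0.0005 -0.0027  0.0628] turn z 0.0 tilt [-0.001 -0.   ] w 0.060 F 0.0
```

```bash
python3 -m handwheel '[[0.06,-0.0005,-0.0027,0.025,0,0,0],[0.06,0,0,0.025,0,0,0],[0.06,0,0,0.0125,0,0,0],[0.06,0,0,0,0,0,0],[0.02,0,0,0,0,0,0],[0.02,0,0,0,0,0,0],[0.02,0,0,0,0,0,0],[0.02,0,0,0,0,0,0]]' 20; python3 -m handwheel '[[0.02,0,0,-0.03,0,0,0],[0.02,0,0,-0.04,0,0,0],[0.02,0,0,-0.04,0,0,0],[0.02,0,0,0,0,0,0]]'; python3 -c "
from h import *
go(.442,-.039,.13,102)"
```

```text
time: 16.77
position: [0.6278, 0.261, 0.019]
tool_rot: [1.979, 2.439, 0.0]
ft_force: [-0.9, 0.2, 2.0]
grip_width: 0.403
grip_force: 20.0
time: 17.27
position: [0.6295, 0.2623, 0.1325]
tool_rot: [1.978, 2.437, 0.009]
ft_force: [-0.4, 0.1, -0.5]
grip_width: 0.397
grip_force: 20.0
t17.3 pos [0.6295 0.2623 0.1325] yaw 101.9 shift now-axes [-0.2563 -0.2455  0.0006] after-turn [-0.2558 -0.2461  0.0006] turn z -0.1 tilt [0.001 0.006] w 0.035 F 20.0
```

```bash
python3 -m handwheel '[[0.02,-0.0318,-0.0307,0,0,0,0],[0.02,-0.0318,-0.0307,0,0,0,0],[0.02,-0.0318,-0.0307,0,0,0,0],[0.02,-0.0318,-0.0307,0,0,0,0],[0.02,-0.0318,-0.0307,0,0,0,0],[0.02,-0.0318,-0.0307,0,0,0,0],[0.02,-0.0318,-0.0307,0,0,0,0],[0.02,-0.0318,-0.0307,0,0,0,0],[0.02,0,0,0,0,0,0],[0.02,0,0,0,0,0,0]]'; python3 -c "
from h import *
go(.442,-.0375,.025,102)"
```

```text
time: 18.52
position: [0.4396, -0.0384, 0.1282]
tool_rot: [-1.98, -2.439, 0.0]
ft_force: [0.4, 0.4, -1.2]
grip_width: 0.402
grip_force: 20.0
t18.5 pos [ 0.4396 -0.0384  0.1282] yaw 101.9 shift now-axes [0.0004 0.0026 0.1032] after-turn [0.0004 0.0026 0.1032] turn z -0.1 tilt [ 0. -0.] w 0.035 F 20.0
```

```bash
python3 -m handwheel '[[0.02,0.0004,0.0025,0.035,0,0,0],[0.02,0,0,0.035,0,0,0],[0.02,0,0,0.02,0,0,0],[0.02,0,0,0.006,0,0,0],[0.02,0,0,0.003,0,0,0],[0.02,0,0,0,0,0,0]]'; python3 -c "
from h import *
go(.442,-.0375,.0235,102)"
```

```text
time: 19.27
position: [0.4428, -0.0375, 0.0301]
tool_rot: [1.978, 2.439, 0.001]
ft_force: [0.2, 0.3, -1.2]
grip_width: 0.404
grip_force: 20.0
t19.3 pos [ 0.4428 -0.0375  0.0301] yaw 101.9 shift now-axes [ 0.0002 -0.0008  0.0066] after-turn [ 0.0002 -0.0008  0.0066] turn z -0.1 tilt [-0.     0.001] w 0.035 F 20.0
```

```bash
python3 -m handwheel '[[0.02,0,0,0.004,0,0,0],[0.02,0,0,0.0022,0,0,0],[0.02,0,0,0,0,0,0],[0.045,0,0,0,0,0,0],[0.055,0,0,0,0,0,0],[0.065,0,0,0,0,0,0],[0.065,0,0,0,0,0,0],[0.065,0,0,-0.035,0,0,0],[0.065,0,0,-0.04,0,0,0],[0.065,0,0,-0.04,0,0,0],[0.065,0,0,0,0,0,0]]'; python3 -c "
from h import *
go(.675,.1215,.085,102)
save('top');obj(load('top'),.442,-.038,.025,.03)
"
```

```text
time: 20.65
position: [0.4444, -0.0384, 0.1411]
tool_rot: [1.976, 2.434, 0.001]
ft_force: [-0.0, 0.4, -1.1]
grip_width: 0.744
grip_force: 0.0
t20.6 pos [ 0.4444 -0.0384  0.1411] yaw 101.8 shift now-axes [0.1094 0.2582 0.0568] after-turn [0.1087 0.2585 0.0568] turn z -0.2 tilt [-0.005  0.005] w 0.065 F 0.0Traceback (most recent call last):
  File "<string>", line 4, in <module>
    save('top');obj(load('top'),.442,-.038,.025,.03)
                ~~~^^^^^^^^^^^^^^^^^^^^^^^^^^^^^^^^^
  File "h.py", line 31, in obj
    zm=np.percentile(q[:,2],97); t=q[q[:,2]>zm-band][:,:2].astype(np.float32)
    return _quantile_unchecked(
        a, q, axis, out, overwrite_input, method, keepdims, weights)
    return _ureduce(a,
                    func=_quantile_ureduce_func,
    ...<5 lines>...
                    overwrite_input=overwrite_input,
                    method=method)
    r = func(a, **kwargs)
    result = _quantile(arr,
                       quantiles=q,
    ...<2 lines>...
                       out=out,
                       weights=wgt)
    slices_having_nans = np.isnan(arr[-1, ...])
                                  ~~~^^^^^^^^^
IndexError: index -1 is out of bounds for axis 0 with size 0
```

```bash
python3 -m handwheel '[[0.065,0.0156,0.0369,0,0,0,0],[0.065,0.0156,0.0369,0,0,0,0],[0.065,0.0156,0.0369,0,0,0,0],[0.065,0.0156,0.0369,0.01,0,0,0],[0.065,0.0156,0.0369,0.015,0,0,0],[0.065,0.0156,0.0369,0.015,0,0,0],[0.065,0.0156,0.0369,0.015,0,0,0],[0.065,0,0,0,0,0,0],[0.065,0,0,0,0,0,0]]'; python3 -c "
from h import *
save('top');obj(load('top'),.442,-.038,.025,.03);obj(load('top'),.464,-.145,.025,.03)
go(.675,.1215,.017)
"
```

```text
time: 21.82
position: [0.6711, 0.1222, 0.0817]
tool_rot: [-1.977, -2.439, 0.003]
ft_force: [-0.1, -1.0, -0.6]
grip_width: 0.744
grip_force: 0.0Traceback (most recent call last):
  File "<string>", line 3, in <module>
    save('top');obj(load('top'),.442,-.038,.025,.03);obj(load('top'),.464,-.145,.025,.03)
                ~~~^^^^^^^^^^^^^^^^^^^^^^^^^^^^^^^^^
  File "h.py", line 31, in obj
    zm=np.percentile(q[:,2],97); t=q[q[:,2]>zm-band][:,:2].astype(np.float32)
    return _quantile_unchecked(
        a, q, axis, out, overwrite_input, method, keepdims, weights)
    return _ureduce(a,
                    func=_quantile_ureduce_func,
    ...<5 lines>...
                    overwrite_input=overwrite_input,
                    method=method)
    r = func(a, **kwargs)
    result = _quantile(arr,
                       quantiles=q,
    ...<2 lines>...
                       out=out,
                       weights=wgt)
    slices_having_nans = np.isnan(arr[-1, ...])
                                  ~~~^^^^^^^^^
IndexError: index -1 is out of bounds for axis 0 with size 0
```

Still occluded by the arm, so I'll check the jar later. Now grasping the ring: shift in tool axes about (−0.0015, +0.004, 0.0645).

```bash
python3 -m handwheel '[[0.065,-0.0015,0.0035,0.025,0,0,0],[0.065,0,0,0.025,0,0,0],[0.065,0,0,0.013,0,0,0],[0.065,0,0,0,0,0,0],[0.02,0,0,0,0,0,0],[0.02,0,0,0,0,0,0],[0.02,0,0,0,0,0,0],[0.02,0,0,0,0,0,0]]' 20; python3 -m handwheel '[[0.02,0,0,-0.03,0,0,0],[0.02,0,0,-0.04,0,0,0],[0.02,0,0,-0.04,0,0,-8],[0.02,0,0,0,0,0,0]]'; python3 -c "
from h import *
go(.492,.081,.13,110)"
```

```text
time: 22.88
position: [0.6762, 0.1215, 0.0208]
tool_rot: [1.979, 2.439, -0.0]
ft_force: [-1.4, 0.1, 1.0]
grip_width: 0.401
grip_force: 20.0
time: 23.38
position: [0.6781, 0.1225, 0.1341]
tool_rot: [1.802, 2.568, 0.007]
ft_force: [1.0, 0.7, -1.5]
grip_width: 0.399
grip_force: 20.0
t23.4 pos [0.6781 0.1225 0.1341] yaw 109.9 shift now-axes [ 0.0242 -0.1891  0.0029] after-turn [ 0.0246 -0.1891  0.0029] turn z -0.1 tilt [-0.001  0.006] w 0.035 F 20.0
```

```bash
python3 -m handwheel '[[0.02,0.0048,-0.0376,0,0,0,0],[0.02,0.0048,-0.0376,0,0,0,0],[0.02,0.0048,-0.0376,0,0,0,0],[0.02,0.0048,-0.0376,0,0,0,0],[0.02,0.0048,-0.0376,0,0,0,0],[0.02,0,0,0,0,0,0],[0.02,0,0,0,0,0,0]]'
python3 - <<'E'
from h import *
go(.492,.081,.0255,110);im,d=save('wrist');cv2.imwrite('pics/w6.png',im)
E
```

```text
time: 24.25
position: [0.4916, 0.0795, 0.1301]
tool_rot: [1.806, 2.57, 0.0]
ft_force: [-0.1, -0.9, -0.6]
grip_width: 0.405
grip_force: 20.0
t24.2 pos [0.4916 0.0795 0.1301] yaw 109.8 shift now-axes [0.0013 0.0008 0.1046] after-turn [0.0013 0.0008 0.1046] turn z -0.2 tilt [-0.001  0.   ] w 0.035 F 20.0
```

View pics/w6.png

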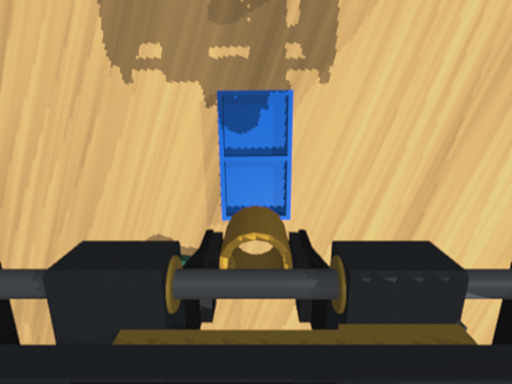

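The ring is held upright, with blue rim corners at (218,91), (293,91), (291,219), (222,219). I'll refine the tray position and descend.

```bash
python3 - <<'E'
from h import *
z=load('wrist')
p=plane(z,[(218,91),(293,91),(291,219),(222,219)],.014);d=(p[0]+p[1]-p[2]-p[3])
print(p.mean(0),np.linalg.norm(p-np.roll(p,1,0),axis=1),np.degrees(np.arctan2(-d[0],d[1])))
E
python3 -m handwheel '[[0.02,0.0012,0.0008,0.035,0,0,0],[0.02,0,0,0.035,0,0,0],[0.02,0,0,0.02,0,0,0],[0.02,0,0,0.006,0,0,0],[0.02,0,0,0.002,0,0,0],[0.02,0,0,0,0,0,0]]'; python3 -c "
from h import *
go(.492,.081,.0255,110)"
```

```text
[0.48286476 0.10692764] [0.10985176 0.06052108 0.10986367 0.06214873] 20.260918401334752
time: 25.05
position: [0.4924, 0.0817, 0.0332]
tool_rot: [1.804, 2.57, 0.001]
ft_force: [0.6, 0.4, -0.9]
grip_width: 0.399
grip_force: 20.0
t25.1 pos [0.4924 0.0817 0.0332] yaw 109.9 shift now-axes [-0.0005 -0.0006  0.0077] after-turn [-0.0005 -0.0006  0.0077] turn z -0.1 tilt [-0.001  0.002] w 0.035 F 20.0
```

```bash
python3 -m handwheel '[[0.02,0,0,0.005,0,0,0],[0.02,0,0,0.003,0,0,0],[0.02,0,0,0,0,0,0],[0.045,0,0,0,0,0,0],[0.055,0,0,0,0,0,0],[0.06,0,0,0,0,0,0],[0.06,0,0,0,0,0,0],[0.06,0,0,-0.035,0,0,0],[0.06,0,0,-0.05,0,0,0],[0.06,0,0,-0.05,0,0,0],[0.06,0,0,-0.04,0,0,0],[0.06,0,0,0,0,0,0]]'; python3 -c "
from h import *
go(.461,.25,.20,110)
save('wrist');obj(load('wrist'),.492,.081,.025,.02)
"
```

```text
time: 26.55
position: [0.4936, 0.0819, 0.2021]
tool_rot: [1.802, 2.566, 0.003]
ft_force: [0.7, -0.3, -0.5]
grip_width: 0.692
grip_force: 0.0
t26.6 pos [0.4936 0.0819 0.2021] yaw 109.8 shift now-axes [0.1692 0.0264 0.0017] after-turn [0.1691 0.0269 0.0017] turn z -0.2 tilt [-0.003  0.005] w 0.060 F 0.0
n 709 ztop 0.0463 circ [0.492  0.0817] 0.0179 rect [0.4921 0.0818] [0.0348 0.0351] 12.3 range [0.4742 0.0645] [0.5095 0.0996]
```

```bash
python3 -m handwheel '[[0.06,0.0423,0.0066,0,0,0,0],[0.06,0.0423,0.0066,0,0,0,0],[0.06,0.0423,0.0066,0,0,0,0],[0.06,0.0423,0.0066,0,0,0,0],[0.06,0,0,0,0,0,0],[0.06,0,0,0,0,0,0]]'
python3 - <<'E'
from h import *
im,d=save('wrist');cv2.imwrite('pics/w7.png',im)
obj(load('wrist'),.461,.332,.03,.02); obj(load('wrist'),.461,.332,.03,.02,.03)
go(.461,.332,.1,150)
E
```

```text
time: 27.35
position: [0.4583, 0.2488, 0.198]
tool_rot: [-1.803, -2.571, 0.003]
ft_force: [0.3, -0.4, 0.2]
grip_width: 0.689
grip_force: 0.0
n 658 ztop 0.0550 circ [0.4605 0.3343] 0.0107 rect [0.4607 0.3344] [0.0201 0.0199] 20.0 range [0.4478 0.3217] [0.4733 0.3473]
n 658 ztop 0.0550 circ [0.4607 0.3344] 0.0131 rect [0.4604 0.3345] [0.0256 0.0251] 83.4 range [0.4478 0.3217] [0.4733 0.3473]
t27.4 pos [0.4588 0.2481 0.1982] yaw 109.8 shift now-axes [0.0783 0.0307 0.0981] after-turn [0.04   0.0739 0.0981] turn z -40.2 tilt [-0.001 -0.002] w 0.060 F 0.0
```

View pics/w7.png

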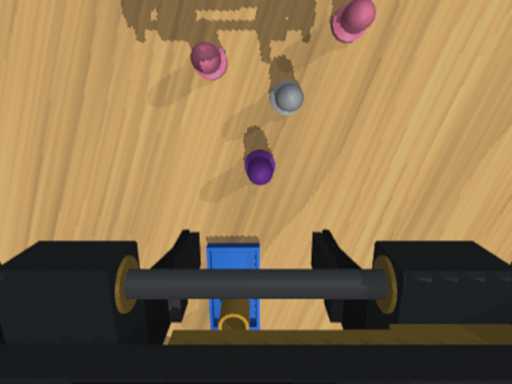

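The grey stake is at (289,97); the pinks at (208,60) and (357,15) and purple at (260,167) are clear of the finger line.

```bash
python3 -m handwheel '[[0.05,0.0402,0.0155,0,0,0,0],[0.05,0.0402,0.0155,0,0,0,0],[0.05,0,0,0.04,0,0,0],[0.05,0,0,0.04,0,0,0],[0.05,0,0,0.03,0,0,0],[0.05,0,0,0,0,0,0],[0.05,0,0,0,0,0,0]]'; python3 -c "
from h import *
go(.4605,.3343,.017)"
```

```text
time: 28.28
position: [0.4617, 0.3354, 0.0903]
tool_rot: [1.807, 2.57, 0.002]
ft_force: [0.0, 0.2, -0.1]
grip_width: 0.573
grip_force: 0.0
t28.3 pos [0.4617 0.3354 0.0903] yaw 109.8 shift now-axes [-0.0006 -0.0016  0.0733] after-turn [-0.0006 -0.0016  0.0733] turn z 0.0 tilt [0.    0.001] w 0.050 F 0.0
```

```bash
python3 -m handwheel '[[0.05,-0.0006,-0.0015,0.03,0,0,0],[0.05,0,0,0.03,0,0,0],[0.05,0,0,0.013,0,0,0],[0.05,0,0,0,0,0,0],[0.02,0,0,0,0,0,0],[0.02,0,0,0,0,0,0],[0.02,0,0,0,0,0,0],[0.02,0,0,0,0,0,0]]' 25; python3 -m handwheel '[[0.02,0,0,-0.03,0,0,0],[0.02,0,0,-0.04,0,0,0],[0.02,0,0,-0.04,0,0,0],[0.02,0,0,0,0,0,0]]'; python3 -c "
from h import *
go(.4735,.1325,.13,110)"
```

```text
time: 29.28
position: [0.4599, 0.3349, 0.0168]
tool_rot: [1.805, 2.571, 0.001]
ft_force: [0.5, 0.1, 1.7]
grip_width: 0.29
grip_force: 25.0
time: 29.78
position: [0.4607, 0.3361, 0.129]
tool_rot: [1.803, 2.57, 0.007]
ft_force: [-0.4, -0.1, -2.4]
grip_width: 0.291
grip_force: 25.0
t29.8 pos [0.4607 0.3361 0.129 ] yaw 109.9 shift now-axes [-0.1959 -0.0572 -0.0014] after-turn [-0.1957 -0.0576 -0.0014] turn z -0.1 tilt [0.001 0.005] w 0.025 F 25.0
```

```bash
python3 -m handwheel '[[0.02,-0.0392,-0.0115,0,0,0,0],[0.02,-0.0392,-0.0115,0,0,0,0],[0.02,-0.0392,-0.0115,0,0,0,0],[0.02,-0.0392,-0.0115,0,0,0,0],[0.02,-0.0392,-0.0115,0,0,0,0],[0.02,0,0,0,0,0,0],[0.02,0,0,0,0,0,0]]'; python3 -c "
from h import *
go(.4735,.1325,.022,110)"
```

```text
time: 30.65
position: [0.4712, 0.1308, 0.1255]
tool_rot: [-1.804, -2.57, 0.001]
ft_force: [-0.5, -0.3, -0.7]
grip_width: 0.289
grip_force: 25.0
t30.6 pos [0.4712 0.1308 0.1255] yaw 109.9 shift now-axes [0.0007 0.0028 0.1035] after-turn [0.0007 0.0028 0.1035] turn z -0.1 tilt [ 0.001 -0.001] w 0.025 F 25.0
```

```bash
python3 -m handwheel '[[0.02,0.0007,0.0025,0.035,0,0,0],[0.02,0,0,0.035,0,0,0],[0.02,0,0,0.018,0,0,0],[0.02,0,0,0.006,0,0,0],[0.02,0,0,0.002,0,0,0],[0.02,0,0,0,0,0,0]]'; python3 -c "
from h import *
go(.4735,.1325,.0215,110)"
```

```text
time: 31.4
position: [0.4749, 0.1326, 0.0312]
tool_rot: [1.804, 2.571, 0.001]
ft_force: [0.1, 1.0, -1.3]
grip_width: 0.289
grip_force: 25.0
t31.4 pos [0.4749 0.1326 0.0312] yaw 109.9 shift now-axes [ 0.0004 -0.0014  0.0097] after-turn [ 0.0004 -0.0014  0.0097] turn z -0.1 tilt [-0.001  0.002] w 0.025 F 25.0
```

```bash
python3 -m handwheel '[[0.02,0,-0.001,0.005,0,0,0],[0.02,0,0,0.004,0,0,0],[0.02,0,0,0,0,0,0]]'; python3 -c "
from h import *
go(.4735,.1325,.0215,110)"
```

```text
time: 31.78
position: [0.473, 0.1317, 0.0211]
tool_rot: [-1.805, -2.571, 0.001]
ft_force: [-0.3, 0.1, -2.5]
grip_width: 0.292
grip_force: 25.0
t31.8 pos [0.473  0.1317 0.0211] yaw 109.9 shift now-axes [ 0.0005  0.0007 -0.0004] after-turn [ 0.0005  0.0007 -0.0004] turn z -0.1 tilt [-0. -0.] w 0.025 F 25.0
```

Release, rise and back away so the trays can be checked.

```bash
python3 -m handwheel '[[0.03,0,0,0,0,0,0],[0.04,0,0,0,0,0,0],[0.05,0,0,0,0,0,0],[0.05,0,0,0,0,0,0],[0.05,0,0,-0.035,0,0,0],[0.05,0,0,-0.05,0,0,0],[0.05,0,0,-0.05,0,0,0],[0.05,0,0,-0.05,0,0,0],[0.05,-0.05,0.02,0,0,0,0],[0.05,-0.05,0.02,0,0,0,0],[0.05,-0.05,0.02,0,0,0,0],[0.05,-0.05,0.02,0,0,0,0]]'; python3 -m handwheel '[[0.05,-0.05,0,0,0,0,0],[0.05,-0.05,0,0,0,0,0],[0.05,0,0,0,0,0,0],[0.05,0,0,0,0,0,0]]'
python3 - <<'E'
from h import *
go(.5,-.1,.2)
im,_=save('wrist');im2,_=save('scene')
cv2.imwrite('pics/fin.png',np.vstack([im,cv2.resize(im2[140:320,160:400],(512,384))])[:,:][:768:1]) if 0 else cv2.imwrite('pics/fin.png',np.hstack([cv2.resize(im,(400,300)),cv2.resize(im2[120:300,180:420],(400,300),interpolation=cv2.INTER_CUBIC)]))
for n in('wrist','scene'):
    for k,a in dict(handle=(.464,-.145),copper=(.453,-.092),jar=(.442,-.039),ring=(.492,.081),stake=(.474,.132),dark=(.7,.012)).items():
        try: print(n,k,end=' ');obj(load(n),*a,.026,.02)
        except Exception: print('none')
E
```

```text
time: 33.28
position: [0.6175, -0.0305, 0.2062]
tool_rot: [1.805, 2.571, -0.0]
ft_force: [-0.4, 0.6, 1.1]
grip_width: 0.571
grip_force: 0.0
time: 33.78
position: [0.6502, -0.1221, 0.2061]
tool_rot: [-1.804, -2.571, -0.001]
ft_force: [-0.7, -0.0, -0.6]
grip_width: 0.571
grip_force: 0.0
t33.8 pos [ 0.6502 -0.1221  0.2061] yaw 109.9 shift now-axes [ 0.0719 -0.1337  0.0062] after-turn [ 0.0719 -0.1337  0.0062] turn z 0.0 tilt [ 0.001 -0.   ] w 0.050 F 0.0
wrist handle n 1550 ztop 0.0783 circ [ 0.4653 -0.1462] 0.0099 rect [ 0.465  -0.1462] [0.0188 0.0177] 18.9 range [ 0.4511 -0.1612] [ 0.4816 -0.1305]
wrist copper n 1231 ztop 0.0463 circ [ 0.4534 -0.0917] 0.0209 rect [ 0.4531 -0.092 ] [0.0319 0.0299] 12.0 range [ 0.4357 -0.1095] [ 0.4713 -0.0742]
wrist jar n 1868 ztop 0.0506 circ [ 0.4426 -0.0404] 0.0188 rect [ 0.4434 -0.0424] [0.0368 0.0298] 20.0 range [ 0.4241 -0.0574] [ 0.4611 -0.0227]
wrist ring none
wrist stake none
wrist dark n 907 ztop 0.0424 circ [0.699  0.0143] 0.0211 rect [0.699  0.0145] [0.0306 0.0304] 7.2 range [ 0.6823 -0.0025] [0.716  0.0309]
scene handle n 201 ztop 0.0785 circ [ 0.4678 -0.1472] 0.0109 rect [ 0.4678 -0.1483] [0.019  0.0143] 57.3 range [ 0.4533 -0.1579] [ 0.4847 -0.1289]
scene copper n 168 ztop 0.0464 circ [ 0.4554 -0.0919] 0.02 rect [ 0.4552 -0.0924] [0.0331 0.0336] 12.3 range [ 0.4365 -0.1099] [ 0.4733 -0.0726]
scene jar n 175 ztop 0.0513 circ [ 0.4448 -0.0395] 0.0181 rect [ 0.445  -0.0392] [0.031  0.0345] 77.3 range [ 0.4271 -0.0548] [ 0.4627 -0.022 ]
scene ring n 204 ztop 0.0463 circ [0.4942 0.0818] 0.0193 rect [0.4947 0.0805] [0.0365 0.0325] 53.0 range [0.4764 0.0633] [0.5131 0.1008]
scene stake n 146 ztop 0.0594 circ [0.4782 0.1313] 0.0108 rect [0.4769 0.1314] [0.0211 0.0165] 79.9 range [0.4652 0.1209] [0.4901 0.144 ]
scene dark n 216 ztop 0.0428 circ [0.7014 0.0136] 0.021 rect [0.7007 0.0134] [0.0309 0.0308] 6.4 range [ 0.6835 -0.0026] [0.7179 0.0318]
```

View pics/fin.png

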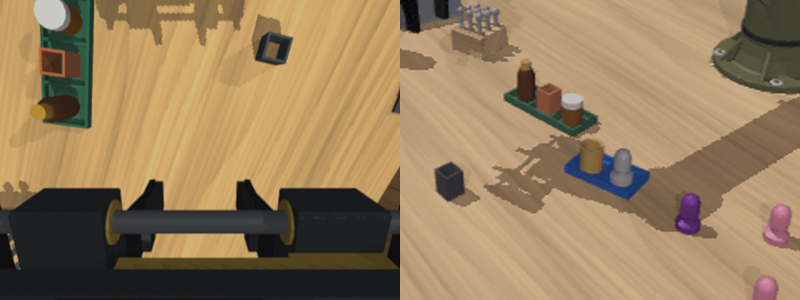

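The picture shows handle, copper and jar in the green tray (right half: 525,85; 550,98; 572,108) and ring and stake in the blue tray (592,157; 622,167). All five stand upright, and each top is 4 mm above its own height, so they sit on the floor. The dark sleeve at (450,182) hasn't moved.

```bash
python3 -c "
from bench import ctrl
print(ctrl.close_job())"
```

```text
the job is handed in; nothing more can be done
None
```

Both kits are made up and the job is handed in at about 34 s: all five pieces measured upright on their own compartment floors, the dark sleeve was measured in place, and I never went near the flask or punch block; no verdict was returned.

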